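# Lock the vise base with the break-over wrench

### The job

Take the break-over wrench from its wooden rest, gently set its square socket fully down on the square lock nut of the green vise, and pull its handle clockwise (seen from above) until its hinge plainly breaks over. Stop there: do not drive the broken-over handle on against its stop or over-tighten the nut. Then ease the handle back until it is straight again and leave the wrench sitting flat on the nut, without forcing anything or disturbing the loose fittings on the bench.

Things in the scene. Friction and masses are not known exactly. Their poses are not given: they have to be found in the camera images.
- vise: green iron vise fixed to the bench, holding a mahogany lid upright. Origin on the bench under the lock nut's axis; z up. Round locking plate about that axis: radius 65 mm, flat top 26 mm above the bench. The vise proper (180 mm high with the lid) stands towards this frame's -y, 70 to 270 mm from the nut axis, x -40 to +115 mm; the other sides are free.
- nut_seat (a point): steel square lock nut, 26 mm across flats, 20 mm high on the locking plate, plus a 21.5 mm square lead-in 6 mm high and a 4 mm bolt stub on top. Point: on the nut's axis 9 mm above the plate, where the socket centre lies when seated. x, y square to the flats, z up. The socket fits 4 ways; with wrench and nut x axes agreeing the handle points about at the robot, with room to swing.
- nut (a joint): turn of the lock nut, rad, growing clockwise seen from above. Starts between -0.3 and 0; takes about 0.5 N m to turn, and more as it turns; self-holding. The wrench breaks over when the nut is somewhere between 0.2 and 0.5; over 0.55 it is over-tightened.
- wrench_socket (a point): the wrench's steel head: square ring 46.5 mm outside, 18 mm thick, through-hole 28.5 mm square. Point: centre of the hole, half-way up. z up; x along the straight wrench away from the handle (handle towards -x). Wrench: 195 mm from socket centre to handle end, 18 mm thick, 0.35 kg, centre of mass 45 mm from the socket centre.
- handle_grip (a point): on the wrench's black rubber handle (20 mm wide, 18 mm high, 90 to 195 mm from the socket centre): point 115 mm from the socket centre, half-way up; x along the handle towards the head, z up. At the start the handle bridges a 117 mm gap between two wooden strips, this point about mid-gap, 33 mm above the bench (4 mm base board below).
- handle (a joint): kink of the wrench's hinge (upright pin 30 mm from the socket centre, about which the handle then swings), rad: 0 straight, growing as the handle is pulled clockwise past the head. Spring-held at 0 up to 0.67 N m about the pin (6 to 8 N across the handle at its grip point), then it breaks over and the resistance about the pin fades, to half by 0.2; hard stop at 0.30. Springs back when let go.
- rest: beech wrench rest, fixed: two strips 18 x 70 mm, 24 mm high, 135 mm apart (centres) along its x, on a base 4 mm thick and 35 mm wide. Origin at the centre of its underside.
- stay: loose flat brass quadrant stay, about 90 x 90 mm, 4 mm thick; leave alone
- hinge_a: loose open brass box hinge, 50 x 42 mm, 6 mm thick; leave alone
- catch: loose nickel toggle catch, 55 x 22 mm, 13 mm high; leave alone
- marker: loose brass-faced beech dovetail marker, 55 x 33 mm, 50 mm high; leave alone
There are look-alikes about, which are no part of the job. Leave any purple look-alike of the part that bears wrench_socket alone.

How it is judged:
By the outcome, as a careful person would: the job done as asked, in the order asked, and still so for the second after the job is handed in, with the robot touching nothing.
It also fails if it takes over 67 s, if anything falls off the work surface, if the arm or the gripper's body presses on something with over 40 N, if the wrist force passes 120 N, or if a joint passes its speed limit or range.

### The arm

A 6-joint arm with a two-finger parallel gripper is mounted at the origin on the work surface. World frame = base frame: x ahead of the robot, y to its left, z up, the work surface at z = 0. Lengths are in m, angles in rad, forces in N, time in s.
With the tool pointing down it reaches from about 0.275 to 0.825 m from the base axis. Payload 4.9 kg.
Tool frame: the origin (TCP) lies on the mounting face of the last link; the fingertips stand 173 mm ahead of it and the grasp point (between the pads) lies 155 mm ahead of it; z points along the fingers, y is the line along which they close (so a half turn about z gives the same grasp; the last joint's range is limited). The gripper opens to 85 mm and grips with 20 to 120 N. Pads are 22 mm wide; open, the fingers measure 114 mm over their backs; the gripper's body (76 mm by 85 mm) begins 54 mm behind the grasp point. The pads swing forward as they close: fully open they stand 13 mm farther back than shut.
Start: joints at [1.199, 0.326, -0.193, 1.052, 0, 1.437], TCP at [0.13, 0.535, 0.405] pointing down, gripper open.
Joint ranges: [-2.65, 2.65], [-0.97, 1.79], [-1.3, 1.35], [-1.93, 2.1], [-1.47, 1.37], [-3.14, 3.14]. Speed limits (rad/s): [2.57, 2.57, 3.14, 3.14, 3.14, 3.14].

### API

Orientations are given as [roll, pitch, yaw] about the fixed x, y, z axes, in that order (R = Rz(yaw) Ry(pitch) Rx(roll)).
In Python, from bench import observe, get_image, get_calibration, job_done gives the robot as it stands.
- The arm moves only by the tool apply_moves, never from a script. Its argument "deltas" is a list of rows, each a list of 7 numbers: the turn, a rotation vector about the tool's x, y, z each as a share of 0.5 rad, from -1 to 1, then the shift along the tool's x, y, z each as a share of 40 cm, from -1 to 1, then the gripper command: -1 is fully open, 1 is shut, values between are in proportion. A call has 1 to 10 rows; each row shifts and turns the commanded pose from where the row before left it, along the tool's axes as they then stand; what a row does not reach is not made up. A row lasts 1/10 s, in which the tool goes at most 50 mm and 8.59 degrees, less where a joint would pass 70% of its speed; a pose out of reach is approached as far as the arm can. A call with a number of a shift or a turn outside -1 to 1 is refused whole. A call with a gripper value outside its range is refused whole. The fingers move at their own pace and stop on an object; the grip force is fixed at half the most. Time passes only in rows, so rows that do not move let the fingers close. It gives the time, the measured TCP pose, the force, the opening and the grip force at its end, in the units of the state.
- observe(): the state, without advancing time (a new reading comes with each control period).
- get_image(name): name is "scene" or "top"; returns the picture (420x560x3 uint8, red, green, blue); there is no depth.
- get_calibration(name): a dict with "intrinsics" (3x3 intrinsics, pixels), "distortion" ([k1, k2, p1, p2, k3] as OpenCV has them; the pictures are not rectified), "T" (4x4, takes a point from camera to world coordinates). Camera axes: x right, y down, z forward; pixel columns grow to the right and rows downward; lengths in m; the calibration is good to about 2 mm. A picture is of the moment at which its call begins. get_calibration takes no time and is no camera call.
- job_done(): hands the job in; it is judged then, once.
The state is a dict: "t": time; "joints": joint angles; "joint_velocities": joint speeds; "effort": joint torques, N m; "position": TCP position; "orientation": TCP orientation; "wrist_force": force on the tool from outside, world axes, zero at the start; "moment": the same for the moment, N m; "finger_gap": finger opening in m; "grip_force": force on a finger pad.
Only numpy, scipy, OpenCV 4.12 (cv2) and the standard library are available. Lean on these libraries where they do the work, as an engineer would, in place of code of your own. Each camera call takes 0.05 s, during which the arm holds its last target. There are 200 camera calls.

## Working session

There is one attempt and no reset: what is moved stays moved. The work goes in short steps, Python scripts to look and compute and a tool call to move; the robot and the scene stay as the last step left them, time stands still between calls to the robot, and variables do not carry over. Pictures are saved under pics/ and viewed, at most 10 in all, crops included, and the job is handed in when it is done.

Besides the shell and the picture viewer there is one more tool, called after ">>>" as name(argument=value, ...) on one line, values as JSON. apply_moves: Moves the arm, as the interface text tells. Shift numbers are shares of 40 cm and turn numbers shares of 0.5 rad, none past 1 either way. Its arguments: {"type":"object","properties":{"deltas":{"type":"array","items":{"type":"array","items":{"type":"number","minimum":-1,"maximum":1}}}},"required":["deltas"]}

```bash
mkdir -p pics; ls; cat > h.py <<'E'
import numpy as np, cv2
from bench import observe,get_image,get_calibration
from scipy.spatial.transform import Rotation as R
def ray(cam,uv):
    c=get_calibration(cam);K=np.array(c["intrinsics"]);T=np.array(c["T"])
    p=cv2.undistortPoints(np.array(uv,float).reshape(-1,1,2),K,np.array(c["distortion"],float)).reshape(-1,2)
    d=np.c_[p,np.ones(len(p))]@T[:3,:3].T
    return T[:3,3],d
def plane(cam,uv,z):
    o,d=ray(cam,uv); return o+d*((z-o[2])/d[:,2])[:,None]
def proj(cam,P):
    c=get_calibration(cam);T=np.linalg.inv(np.array(c["T"]))
    return cv2.projectPoints(np.array(P,float).reshape(-1,3),cv2.Rodrigues(T[:3,:3])[0],T[:3,3],np.array(c["intrinsics"]),np.array(c["distortion"],float))[0].reshape(-1,2)
def save(cam,name):
    im=get_image(cam); cv2.imwrite(f"pics/{name}.png",im[:,:,::-1]); return im
E
python3 - <<'E'
from h import *
a=save("scene","s0");b=save("top","t0")
for n in("scene","top"):
    c=get_calibration(n);print(n,np.round(c["T"],3).tolist(),np.round(c["intrinsics"],0).tolist())
print(observe())
E
```

```text
pics
scene [[-0.552, 0.595, -0.584, 1.508], [0.833, 0.407, -0.373, 0.72], [0.016, -0.693, -0.721, 1.182], [0.0, 0.0, 0.0, 1.0]] [[489.0, 0.0, 282.0], [0.0, 489.0, 214.0], [0.0, 0.0, 1.0]]
top [[-0.003, -0.994, 0.106, 0.445], [-1.0, 0.001, -0.012, 0.12], [0.012, -0.106, -0.994, 1.401], [0.0, 0.0, 0.0, 1.0]] [[505.0, 0.0, 275.0], [0.0, 505.0, 205.0], [0.0, 0.0, 1.0]]
{'t': 0.1, 'joints': array([ 1.19880218e+00,  3.26864146e-01, -1.93470253e-01,  1.05201423e+00,
       -1.72546894e-05,  1.43659073e+00]), 'joint_velocities': array([ 0.00180742, -0.00238575,  0.00333161,  0.00083378,  0.00158576,
        0.00144172]), 'effort': array([ 1.89360464e-03, -4.44237220e+01,  2.63038927e+01,  7.93256855e-03,
       -6.57738747e-05,  6.81388428e-06]), 'position': array([0.12945619, 0.53428788, 0.40398817]), 'orientation': array([-3.14005200e+00, -1.90603814e-04,  2.90380397e+00]), 'wrist_force': array([-0.08917604, -0.28666709, -0.07480592]), 'moment': array([0.00519354, 0.02693437, 0.05247641]), 'grip_force': 0.0, 'finger_gap': 0.08534076406344648}
```

View pics/t0.png

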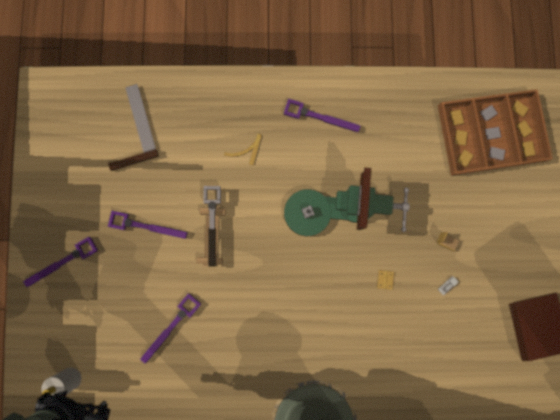

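View pics/s0.png

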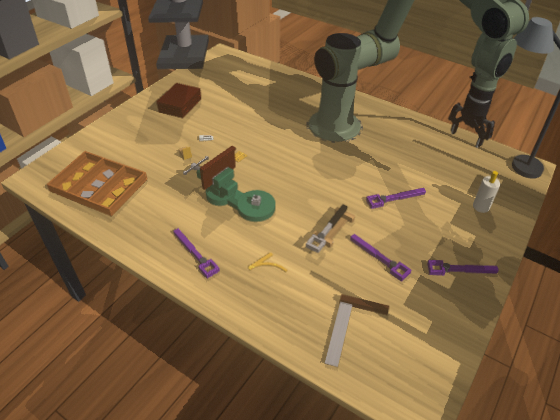

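The only steel-headed wrench with a black handle is at top (212,195)-(212,265), on the wooden rest. The purple ones at (295,110), (120,220), (85,250) and (190,305) are look-alikes. The nut is at about (308,212) on the green plate. I'll confirm both in one enlarged crop.

```bash
python3 - <<'E'
import cv2,numpy as np
t=cv2.imread("pics/t0.png");s=cv2.imread("pics/s0.png")
def c(im,x,y,w,h,f):return cv2.convertScaleAbs(cv2.resize(im[y:y+h,x:x+w],None,fx=f,fy=f,interpolation=cv2.INTER_CUBIC),alpha=1.5,beta=20)
a=c(t,190,175,50,100,6); b=c(t,283,187,50,50,8)[:300]
o=np.zeros((600,800,3),np.uint8);o[:600,:300]=a;b=c(t,283,187,50,50,6);o[:300,310:610]=b
d=c(s,230,185,70,40,7);o[310:590,310:800]=d
cv2.imwrite("pics/c0.png",o)
E
```

```text
(no output)
```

View pics/c0.png

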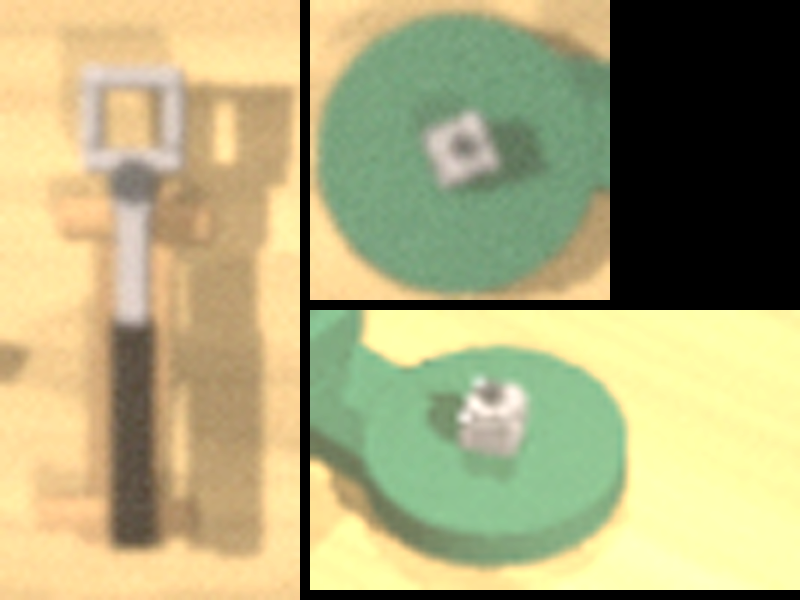

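Confirmed: the wrench has a steel square ring head at (212,194) and a black handle down to (212,266). The nut is at (308,212), turned roughly 20° CCW. Next I measure.

```bash
cat > m.py <<'E'
from h import *
def rect(mask,near):
    n,l,s,c=cv2.connectedComponentsWithStats(mask.astype(np.uint8))
    k=[i for i in range(1,n) if s[i,4]>12]
    i=min(k,key=lambda i:np.hypot(*(c[i]-near)))
    cn=cv2.findContours((l==i).astype(np.uint8),cv2.RETR_EXTERNAL,cv2.CHAIN_APPROX_NONE)[0][0]
    return c[i],cv2.minAreaRect(cn),s[i,4]
def up(im,x,y,w,h,f=8):
    return cv2.resize(im[y:y+h,x:x+w],None,fx=f,fy=f,interpolation=cv2.INTER_CUBIC)
def unup(r,x,y,f=8):
    b=cv2.boxPoints(r); return (b+.5)/f-.5+[x,y]
E
python3 - <<'E'
from m import *
t=cv2.imread("pics/t0.png")[:,:,::-1]; s=cv2.imread("pics/s0.png")[:,:,::-1]
# nut in top
u=up(t,295,198,28,28).astype(int); g=(u[...,1]-u[...,0]); 
m=(g<12)&(u.sum(2)>230)
c,r,a=rect(m,(104,110)); q=unup(r,295,198); P=plane("top",q,.05)
print("nut top",q.mean(0),r,plane("top",[q.mean(0)],.05),"yaws",[round(float(np.arctan2(*(P[(i+1)%4]-P[i])[[1,0]])),3) for i in range(4)],np.linalg.norm(np.diff(P,axis=0),axis=1))
# plate circle top
hsv=cv2.cvtColor(up(t,270,180,85,65,4),cv2.COLOR_RGB2HSV)
print("green",hsv[33*4,25*4])
# black handle
u=up(t,200,222,26,50).astype(int)
m=u.sum(2)<160
c,r,a=rect(m,(100,200)); q=unup(r,200,222); P=plane("top",q,.042)
print("handle",q,r,P.round(4).tolist(),P.mean(0))
# head: low-sat bright
u=up(t,200,182,26,25); h=cv2.cvtColor(u,cv2.COLOR_RGB2HSV)
m=(h[...,1]<70)&(h[...,2]>60)
c,r,a=rect(m,(100,100)); q=unup(r,200,182); P=plane("top",q,.042)
print("head",r,P.round(4).tolist(),P.mean(0))
cv2.imwrite("pics/m.png",m*255)
E
```

```text
nut top [307.58530021 211.31094742] ((104.18240356445312, 109.98757934570312), (88.81842041015625, 91.42829895019531), 67.67134094238281) [[0.57142428 0.01711684 0.05      ]] yaws [-1.182, -2.762, 1.958, 0.381] [0.03088001 0.02989143 0.03081863]
green [62 74 97]
handle [[208.05966663 229.41794777]
 [214.79482365 229.28588676]
 [215.49779034 265.13729858]
 [208.76263332 265.2693634 ]] ((97.72982788085938, 205.7209930419922), (286.8664245605469, 53.891605377197266), 88.87670135498047) [[0.5237, 0.2848, 0.042], [0.524, 0.2666, 0.042], [0.4281, 0.2639, 0.042], [0.4278, 0.2819, 0.042]] [0.47589646 0.27429995 0.042     ]
head ((97.5, 114.5), (169.0, 139.0), 90.0) [[0.6435, 0.2997, 0.042], [0.6434, 0.2525, 0.042], [0.5857, 0.252, 0.042], [0.5858, 0.299, 0.042]] [0.61459708 0.27579713 0.042     ][ WARN:0@0.790] global loadsave.cpp:1063 imwrite_ Unsupported depth image for selected encoder is fallbacked to CV_8U.
```

>>> apply_moves(deltas=[[0, 0, -0.25, 0, 0, 0, -1], [0, 0, -0.256, 0, 0, 0, -1]])

```text
t: 0.3
position: [0.1295, 0.5344, 0.4042]
orientation: [-3.141, -0.0, -3.121]
wrist_force: [-0.1, -0.6, -0.8]
finger_gap: 0.0855
grip_force: 0.0
```

>>> apply_moves(deltas=[[0, 0, 0, -0.084, -0.0604, 0, -1], [0, 0, 0, -0.084, -0.0604, 0, -1], [0, 0, 0, -0.084, -0.0604, 0, -1], [0, 0, 0, -0.084, -0.0604, 0, -1], [0, 0, 0, -0.084, -0.0604, 0, -1], [0, 0, 0, -0.084, -0.0604, 0, -1], [0, 0, 0, -0.084, -0.0604, 0, -1], [0, 0, 0, -0.084, -0.0604, 0, -1], [0, 0, 0, -0.084, -0.0604, 0, -1], [0, 0, 0, -0.084, -0.0604, 0, -1]])

```text
t: 1.3
position: [0.4703, 0.2968, 0.4044]
orientation: [-3.141, -0.001, -3.127]
wrist_force: [-1.0, 1.2, -0.2]
finger_gap: 0.0851
grip_force: 0.0
```

```bash
cat >> h.py <<'E'
def to(target,yaw=None):
    """tool shares needed to reach world xyz from measured pose"""
    o=observe();M=R.from_euler('xyz',o['orientation']).as_matrix()
    print("t",round(o['t'],2),"pos",o['position'].round(4),"rpy",o['orientation'].round(4),"F",o['wrist_force'].round(2),"gap",round(o['finger_gap'],4),"grip",round(o['grip_force'],1))
    if target is not None: print("shares",(M.T@(np.array(target)-o['position'])/.4).round(4))
    if yaw is not None:
        e=R.from_matrix(M.T@R.from_euler('xyz',[np.pi,0,yaw]).as_matrix()).as_rotvec(); print("turn",(e/.5).round(4))
E
python3 -c "
from h import *
to([.504,.2743,.19],3.157)"
```

```text
t 1.3 pos [0.4703 0.2968 0.4044] rpy [-3.1414e+00 -7.0000e-04 -3.1266e+00] F [-0.99  1.25 -0.24] gap 0.0851 grip 0.0
shares [-0.0838 -0.0574  0.5358]
turn [-0.0003 -0.0013 -0.0008]
```

>>> apply_moves(deltas=[[0, 0, 0, -0.0838, -0.0574, 0, -1], [0, 0, 0, 0, 0, 0.1, -1], [0, 0, 0, 0, 0, 0.1, -1], [0, 0, 0, 0, 0, 0.1, -1], [0, 0, 0, 0, 0, 0.08, -1], [0, 0, 0, 0, 0, 0, -1]])

```text
t: 1.9
position: [0.5006, 0.2745, 0.248]
orientation: [-3.138, -0.009, -3.127]
wrist_force: [-0.5, -0.5, 0.1]
finger_gap: 0.0853
grip_force: 0.0
```

```bash
python3 -c "
from h import *
to([.504,.2743,.188],3.157)
save('top','t1');save('scene','s1')
a=cv2.imread('pics/t1.png')[170:290,150:280];b=cv2.imread('pics/s1.png')[140:260,270:400]
cv2.imwrite('pics/c1.png',cv2.resize(np.hstack([a[:,:130],b]),None,fx=3,fy=3,interpolation=2))"
```

```text
t 1.9 pos [0.5006 0.2745 0.248 ] rpy [-3.1382 -0.0091 -3.1266] F [-0.47 -0.46  0.08] gap 0.0853 grip 0.0
shares [-0.0099 -0.0002  0.1498]
turn [-0.0069 -0.0183 -0.0009]
```

View pics/c1.png

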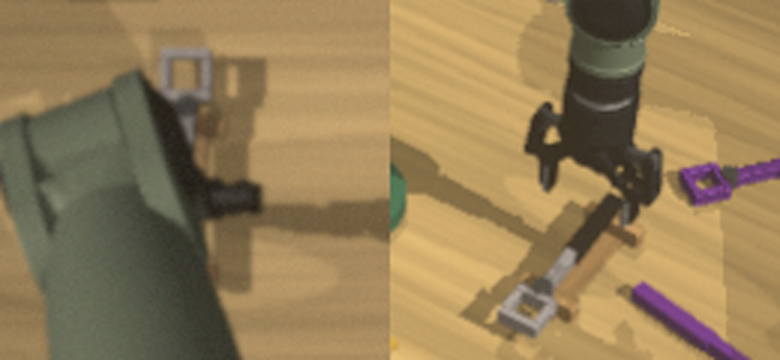

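The fingers straddle the black handle, and the socket head is still visible in top at about (212,194). Going down to grasp.

>>> apply_moves(deltas=[[-0.007, -0.018, 0, -0.0099, 0, 0.05, -1], [0, 0, 0, 0, 0, 0.05, -1], [0, 0, 0, 0, 0, 0.03, -1], [0, 0, 0, 0, 0, 0.02, -1], [0, 0, 0, 0, 0, 0, -1]])

```text
t: 2.5
position: [0.5074, 0.2759, 0.1928]
orientation: [3.138, 0.009, -3.126]
wrist_force: [-1.6, 0.4, -0.0]
finger_gap: 0.0855
grip_force: 0.0
```

```bash
python3 -c "
from h import *
to([.504,.2743,.188],3.157)"
```

```text
t 2.5 pos [0.5074 0.2759 0.1928] rpy [ 3.1382  0.0088 -3.1263] F [-1.62  0.39 -0.  ] gap 0.0855 grip 0.0
shares [ 0.0086 -0.004   0.0119]
turn [ 0.0069  0.0176 -0.0002]
```

>>> apply_moves(deltas=[[0.007, 0.018, 0, 0.006, -0.003, 0.012, -1], [0, 0, 0, 0, 0, 0, -1], [0, 0, 0, 0, 0, 0, -1], [0, 0, 0, 0, 0, 0, -1]])

```text
t: 2.9
position: [0.5052, 0.2747, 0.1883]
orientation: [3.141, 0.001, -3.126]
wrist_force: [-1.0, 0.4, 0.5]
finger_gap: 0.0857
grip_force: 0.0
```

```bash
python3 -c "
from h import *
to([.504,.2743,.188],3.157)"
```

```text
t 2.9 pos [0.5052 0.2747 0.1883] rpy [ 3.1413e+00  7.0000e-04 -3.1264e+00] F [-0.95  0.41  0.53] gap 0.0857 grip 0.0
shares [ 0.0031 -0.001   0.0007]
turn [ 0.0006  0.0014 -0.0003]
```

Good. Closing on the handle.

>>> apply_moves(deltas=[[0, 0, 0, 0, 0, 0, 1], [0, 0, 0, 0, 0, 0, 1], [0, 0, 0, 0, 0, 0, 1], [0, 0, 0, 0, 0, 0, 1], [0, 0, 0, 0, 0, 0, 1], [0, 0, 0, 0, 0, 0, 1], [0, 0, 0, 0, 0, 0, 1], [0, 0, 0, 0, 0, 0, 1]])

```text
t: 3.7
position: [0.5051, 0.2746, 0.188]
orientation: [3.141, 0.0, -3.126]
wrist_force: [-0.5, -0.2, 3.4]
finger_gap: 0.019
grip_force: 58.9
```

>>> apply_moves(deltas=[[0, 0, 0, 0, 0, 0, 1], [0, 0, 0, 0, 0, -0.0125, 1], [0, 0, 0, 0, 0, -0.0125, 1], [0, 0, 0, 0, 0, -0.025, 1], [0, 0, 0, 0, 0, -0.05, 1], [0, 0, 0, 0, 0, -0.05, 1], [0, 0, 0, 0, 0, 0, 1], [0, 0, 0, 0, 0, 0, 1]])

```text
t: 4.5
position: [0.5051, 0.2746, 0.2482]
orientation: [3.141, 0.001, -3.126]
wrist_force: [0.4, -0.1, -4.5]
finger_gap: 0.0193
grip_force: 58.8
```

```bash
python3 -c "
from h import *
to(None)
save('scene','s2')
b=cv2.imread('pics/s2.png')[110:270,240:430]
cv2.imwrite('pics/c2.png',cv2.resize(b,None,fx=3.5,fy=3.5,interpolation=2))"
```

```text
t 4.5 pos [0.5051 0.2746 0.2482] rpy [ 3.1412e+00  1.0000e-03 -3.1264e+00] F [ 0.4  -0.11 -4.48] gap 0.0193 grip 58.8
```

View pics/c2.png

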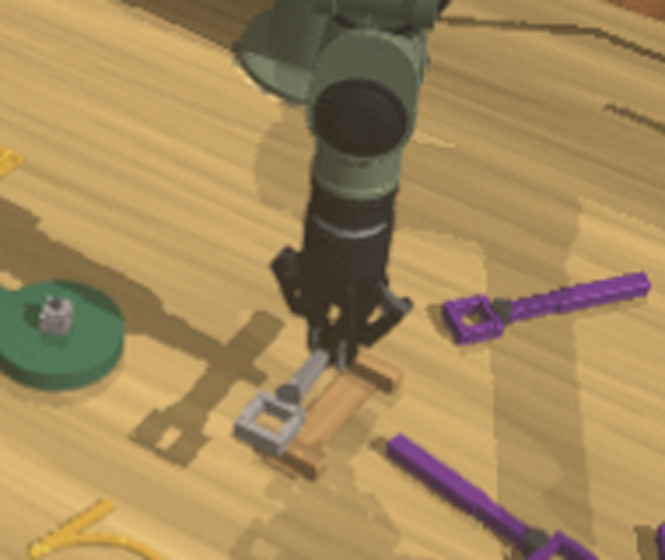

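>>> apply_moves(deltas=[[0, 0, 0, 0.011, -0.0749, -0.01, 1], [0, 0, 0, 0.011, -0.0749, -0.01, 1], [0, 0, 0, 0.011, -0.0749, -0.01, 1], [0, 0, 0, 0.011, -0.0749, 0, 1], [0, 0, 0, 0.011, -0.0749, 0, 1], [0, 0, 0, 0.011, -0.0749, 0, 1], [0, 0, 0, 0.011, -0.0749, 0, 1], [0, 0, 0, 0.011, -0.0749, 0, 1], [0, 0, 0, 0.011, -0.0749, 0, 1], [0, 0, 0, 0.011, -0.0749, 0, 1]])

```text
t: 5.55
position: [0.4646, -0.0267, 0.2588]
orientation: [3.141, -0.002, -3.126]
wrist_force: [0.4, -0.1, -4.4]
finger_gap: 0.0192
grip_force: 59.2
```

>>> apply_moves(deltas=[[0, 0, -0.148, 0, 0, 0, 1], [0, 0, -0.148, 0, 0, 0, 1], [0, 0, -0.148, 0, 0, 0, 1], [0, 0, -0.148, 0, 0, 0, 1], [0, 0, -0.148, 0, 0, 0, 1], [0, 0, 0, 0, 0, 0, 1], [0, 0, 0, 0, 0, 0, 1], [0, 0, 0, 0, 0, 0, 1]])

```text
t: 6.35
position: [0.4654, -0.0256, 0.2595]
orientation: [3.141, -0.001, -2.757]
wrist_force: [0.3, -0.8, -4.0]
finger_gap: 0.019
grip_force: 59.5
```

```bash
python3 -c "
from h import *
to([.4657,-.0257,.248],3.527)
save('top','t3');save('scene','s3')
a=cv2.imread('pics/t3.png')[170:250,260:360];b=cv2.imread('pics/s3.png')[160:240,210:310]
cv2.imwrite('pics/c3.png',cv2.resize(np.vstack([a,b]),None,fx=3.7,fy=3.7,interpolation=2))
k=proj('scene',[[.5714,.0171,.102]]);print(k,proj('top',[[.5714,.0171,.102]]),proj('scene',[[.5714,.0171,.05]]))"
```

```text
t 6.35 pos [ 0.4654 -0.0256  0.2595] rpy [ 3.1413e+00 -7.0000e-04 -2.7574e+00] F [ 0.32 -0.76 -3.98] gap 0.019 grip 59.5
shares [-0.0006 -0.0005  0.0287]
turn [ 0.0006 -0.0014 -0.0024]
[[255.63235355 185.03193092]] [[309.09925188 209.44645449]] [[255.98664398 196.53825974]]
```

View pics/c3.png

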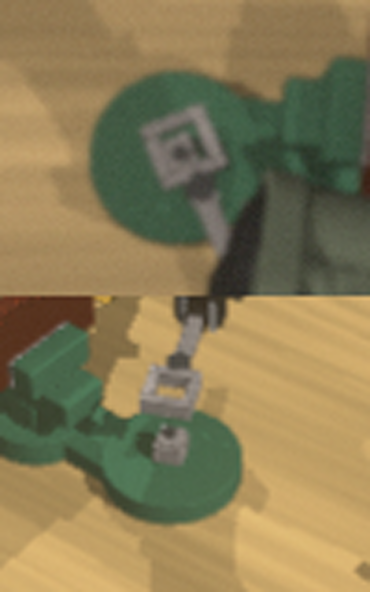

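The socket (top view, about (309,210)) hangs nearly centred over the nut, with yaw close to matching. Now measuring the relative offset in both views.

```bash
python3 - <<'E'
from m import *
from scipy.optimize import least_squares
t=cv2.imread("pics/t3.png"); s=cv2.imread("pics/s3.png"); t0=cv2.imread("pics/t0.png"); s0=cv2.imread("pics/s0.png")
def gray(im,x,y,w,h):
    u=up(im,x,y,w,h).astype(int); return (u[...,1]-u[...,2]<10)&(u.sum(2)>170)   # BGR: not green
def show(n,m,im,x,y,w,h):
    cv2.imwrite(n,np.hstack([up(im,x,y,w,h),cv2.cvtColor((m*255).astype(np.uint8),cv2.COLOR_GRAY2BGR)]))
m1=gray(t,292,192,34,34);show("pics/a.png",m1,t,292,192,34,34)
m2=gray(t0,295,198,28,28);show("pics/b.png",m2,t0,295,198,28,28)
m3=gray(s,242,174,30,38);show("pics/c.png",m3,s,242,174,30,38)
m4=gray(s0,242,186,30,24);show("pics/d.png",m4,s0,242,186,30,24)
A=[cv2.imread(f"pics/{k}.png") for k in "abcd"]
W=np.zeros((600,1100,3),np.uint8)
W[:272,:544]=A[0];W[:224,550:550+448]=A[1];W[280:280+304,:480]=A[2];W[280:280+192,550:1030]=A[3]
cv2.imwrite("pics/c4.png",cv2.resize(W,(800,436)))
E
```

```text
(no output)
```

View pics/c4.png

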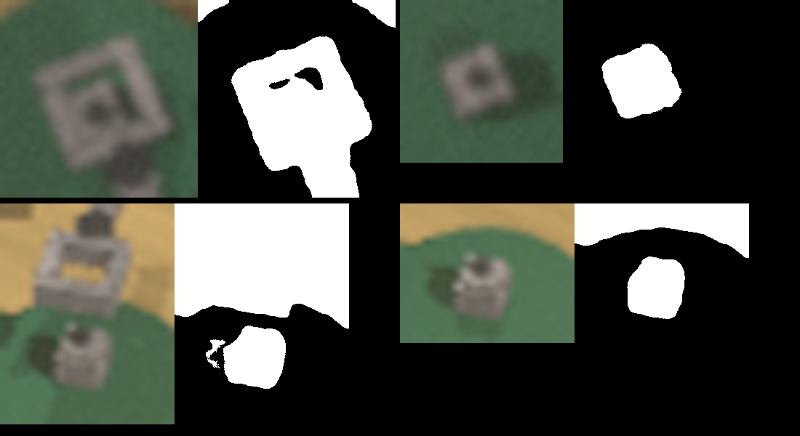

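```bash
cat >> m.py <<'E'
def gray(im,x,y,w,h):
    u=up(im,x,y,w,h).astype(int); return (u[...,1]-u[...,2]<10)&(u.sum(2)>170)
def yaw90(P):
    a=[np.arctan2(*(P[(i+1)%4]-P[i])[[1,0]]) for i in range(4)]
    return np.round([(x+np.pi/4)%(np.pi/2)-np.pi/4 for x in a],3)
def head_top(t,z,x=292,y=192,w=34,h=34,k=72):
    m=cv2.morphologyEx(gray(t,x,y,w,h).astype(np.uint8),cv2.MORPH_CLOSE,np.ones((25,25)))
    m=cv2.morphologyEx(m,cv2.MORPH_OPEN,cv2.getStructuringElement(cv2.MORPH_ELLIPSE,(k,k)))
    c,r,a=rect(m,(w*4,h*4)); q=unup(r,x,y); P=plane("top",q,z); return P.mean(0),yaw90(P),r[1]
E
python3 - <<'E'
from m import *
t=cv2.imread("pics/t3.png"); t0=cv2.imread("pics/t0.png"); s0=cv2.imread("pics/s0.png")
print("head",head_top(t,.1045))
m=gray(t0,295,198,28,28);c,r,a=rect(m,(104,110));q=unup(r,295,198);P=plane("top",q,.036)
print("nut",P.mean(0),yaw90(P),r[1], plane("top",[(c+.5)/8-.5+[295,198]],.036))
m=gray(s0,242,186,30,24);c,r,a=rect(m,(110,116));print("nut scene",plane("scene",[(c+.5)/8-.5+[242,186]],.038))
# plate circle
h=cv2.cvtColor(t0,cv2.COLOR_BGR2HSV);g=((h[...,0]>50)&(h[...,0]<90)&(h[...,1]>70)).astype(np.uint8);g[:, 325:]=0;g[250:]=0;g[:170]=0
g=cv2.morphologyEx(g,cv2.MORPH_CLOSE,np.ones((9,9)))
cn=max(cv2.findContours(g,0,1)[0],key=cv2.contourArea).reshape(-1,2);cn=cn[cn[:,0]<312]
P=plane("top",cn,.024);A=np.c_[2*P[:,:2],np.ones(len(P))];b=(P[:,:2]**2).sum(1);x=np.linalg.lstsq(A,b,rcond=None)[0];print("plate",x[:2],np.sqrt(x[2]+x[0]**2+x[1]**2))
o=observe()['position'];print(o+np.array([.114*np.cos(.384),.114*np.sin(.384),-.155]))
E
```

```text
head (array([0.56585121, 0.01436682, 0.1045    ]), array([0.377, 0.366, 0.374, 0.369]), (194.84722900390625, 157.90554809570312))
nut [0.57186758 0.01489319 0.036     ] [0.4   0.391 0.399 0.393] (93.8714370727539, 93.56458282470703) [[0.57205001 0.01506036 0.036     ]]
nut scene [[0.5760472  0.01854851 0.038     ]]
plate [0.57153241 0.01669499] 0.05816862898967484
[0.57121132 0.01709191 0.10468958]
```

Head and nut are aligned to within about 1 mm and 1°. The scene view is biased equally for both, so it cancels out. Descending, then checking force.

>>> apply_moves(deltas=[[0, 0, 0, 0.0005, 0.0015, 0.03, 1], [0, 0, -0.02, 0, 0, 0.03, 1], [0, 0, 0, 0, 0, 0.02, 1], [0, 0, 0, 0, 0, 0.01, 1], [0, 0, 0, 0, 0, 0.005, 1], [0, 0, 0, 0, 0, 0.005, 1], [0, 0, 0, 0, 0, 0.005, 1], [0, 0, 0, 0, 0, 0, 1], [0, 0, 0, 0, 0, 0, 1]])

```text
t: 7.35
position: [0.4653, -0.0252, 0.218]
orientation: [-3.141, 0.0, -2.746]
wrist_force: [-0.6, -1.0, -2.9]
finger_gap: 0.0188
grip_force: 59.5
```

>>> apply_moves(deltas=[[0, 0, 0, 0, 0, 0.005, 1], [0, 0, 0, 0, 0, 0.005, 1], [0, 0, 0, 0, 0, 0.005, 1], [0, 0, 0, 0, 0, 0, 1], [0, 0, 0, 0, 0, 0, 1]])

```text
t: 7.85
position: [0.4651, -0.0251, 0.2118]
orientation: [3.141, -0.0, -2.746]
wrist_force: [-0.2, -0.5, -2.8]
finger_gap: 0.019
grip_force: 59.5
```

```bash
python3 -c "
from h import *
to([.4657,-.0257,.19],3.537);print(observe()['moment'])
save('top','t5');save('scene','s5')
a=cv2.imread('pics/t5.png')[180:240,275:355];b=cv2.imread('pics/s5.png')[160:220,220:300]
cv2.imwrite('pics/c5.png',cv2.resize(np.vstack([a,b]),None,fx=5,fy=5,interpolation=2))"
```

```text
t 7.85 pos [ 0.4651 -0.0251  0.2118] rpy [ 3.1414e+00 -2.0000e-04 -2.7464e+00] F [-0.21 -0.46 -2.79] gap 0.019 grip 59.5
shares [-0.0008 -0.0019  0.0544]
turn [ 0.0003 -0.0005 -0.0005]
[-0.14590226  0.17171198  0.01149119]
```

View pics/c5.png

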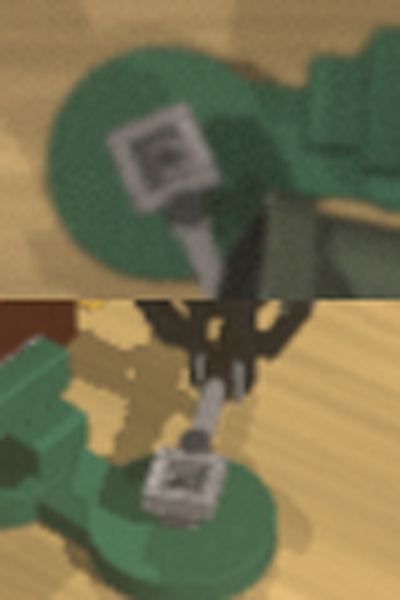

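The socket has gone over the lead-in. The nut looks about 1 px right of the hole centre in top (display (168,155) against (162,157)), so I nudge about 1.3 mm toward -y and go on gently.

>>> apply_moves(deltas=[[0, 0, 0, 0, -0.0033, 0, 1], [0, 0, 0, 0, 0, 0.003, 1], [0, 0, 0, 0, 0, 0.003, 1], [0, 0, 0, 0, 0, 0.003, 1], [0, 0, 0, 0, 0, 0, 1], [0, 0, 0, 0, 0, 0, 1]])

```text
t: 8.55
position: [0.4659, -0.0264, 0.2085]
orientation: [-3.141, 0.001, -2.747]
wrist_force: [-1.3, -0.0, 0.7]
finger_gap: 0.0188
grip_force: 60.1
```

```bash
python3 -c "
from h import *
to([.4657,-.0257,.19],3.537);print(observe()['moment'])"
```

```text
t 8.55 pos [ 0.4659 -0.0264  0.2085] rpy [-3.1412e+00  6.0000e-04 -2.7465e+00] F [-1.29 -0.03  0.73] gap 0.0188 grip 60.1
shares [-0.0002  0.0019  0.0463]
turn [-0.0009  0.0012 -0.0007]
[-0.03536543 -0.07465401 -0.0184067 ]
```

The force rose by about 4 N, so the rim is on the nut's shoulder. Image and kinematics both say to shift about +1 mm x and -1.4 mm y. I lift a little, shift and lower again.

>>> apply_moves(deltas=[[0, 0, 0, 0, 0, -0.005, 1], [0, 0, 0, -0.0012, -0.0043, 0, 1], [0, 0, 0, 0, 0, 0.003, 1], [0, 0, 0, 0, 0, 0.003, 1], [0, 0, 0, 0, 0, 0.002, 1], [0, 0, 0, 0, 0, 0, 1], [0, 0, 0, 0, 0, 0, 1]])

```text
t: 9.25
position: [0.4667, -0.0277, 0.2069]
orientation: [3.141, -0.0, -2.746]
wrist_force: [0.4, 0.6, -3.2]
finger_gap: 0.0189
grip_force: 59.5
```

```bash
python3 -c "
from h import *
to([.4657,-.0257,.19],3.537);print(observe()['moment'])"
```

```text
t 9.25 pos [ 0.4667 -0.0277  0.2069] rpy [ 3.1414e+00 -3.0000e-04 -2.7464e+00] F [ 0.42  0.59 -3.24] gap 0.0189 grip 59.5
shares [0.0003 0.0056 0.0423]
turn [ 0.0005 -0.0006 -0.0004]
[-0.1257429   0.19674924 -0.02123852]
```

Force is back to free-hanging weight and the socket is lower than before, so it has entered the nut. Going on slowly.

>>> apply_moves(deltas=[[0, 0, 0, 0, 0, 0.004, 1], [0, 0, 0, 0, 0, 0.004, 1], [0, 0, 0, 0, 0, 0.004, 1], [0, 0, 0, 0, 0, 0, 1], [0, 0, 0, 0, 0, 0, 1]])

```text
t: 9.75
position: [0.4668, -0.0278, 0.2022]
orientation: [3.142, -0.0, -2.746]
wrist_force: [-0.7, -0.4, -2.9]
finger_gap: 0.0191
grip_force: 59.5
```

>>> apply_moves(deltas=[[0, 0, 0, 0, 0, 0.004, 1], [0, 0, 0, 0, 0, 0.004, 1], [0, 0, 0, 0, 0, 0.004, 1], [0, 0, 0, 0, 0, 0, 1], [0, 0, 0, 0, 0, 0, 1]])

```text
t: 10.25
position: [0.4668, -0.0278, 0.1974]
orientation: [3.142, -0.0, -2.746]
wrist_force: [0.5, -0.1, -3.7]
finger_gap: 0.0191
grip_force: 59.5
```

```bash
python3 -c "
from h import *
to([.4657,-.0257,.19],3.537);print(observe()['moment'])"
```

```text
t 10.25 pos [ 0.4668 -0.0278  0.1974] rpy [ 3.1415e+00 -1.0000e-04 -2.7464e+00] F [ 0.52 -0.12 -3.7 ] gap 0.0191 grip 59.5
shares [0.0005 0.0058 0.0185]
turn [ 0.0002 -0.0002 -0.0004]
[-0.06262658  0.17386857 -0.04602028]
```

>>> apply_moves(deltas=[[0, 0, 0, 0, 0, 0.004, 1], [0, 0, 0, 0, 0, 0.004, 1], [0, 0, 0, 0, 0, 0.004, 1], [0, 0, 0, 0, 0, 0, 1], [0, 0, 0, 0, 0, 0, 1]])

```text
t: 10.75
position: [0.4667, -0.0277, 0.1926]
orientation: [3.141, -0.0, -2.746]
wrist_force: [-0.4, -0.7, -3.5]
finger_gap: 0.019
grip_force: 59.5
```

>>> apply_moves(deltas=[[0, 0, 0, 0, 0, 0.002, 1], [0, 0, 0, 0, 0, 0.002, 1], [0, 0, 0, 0, 0, 0, 1], [0, 0, 0, 0, 0, 0, 1]])

```text
t: 11.15
position: [0.4668, -0.0278, 0.191]
orientation: [3.142, 0.0, -2.746]
wrist_force: [-0.6, 0.1, -2.9]
finger_gap: 0.0192
grip_force: 59.5
```

```bash
python3 -c "
from h import *
to([.4657,-.0257,.19],3.537);print(observe()['moment'])"
```

```text
t 11.15 pos [ 0.4668 -0.0278  0.191 ] rpy [ 3.1416  0.     -2.7464] F [-0.56  0.11 -2.9 ] gap 0.0192 grip 59.5
shares [0.0006 0.0058 0.0026]
turn [ 0.      0.0001 -0.0004]
[-0.0993749   0.23411877  0.03663336]
```

>>> apply_moves(deltas=[[0, 0, 0, 0, 0, 0.0015, 1], [0, 0, 0, 0, 0, 0.0015, 1], [0, 0, 0, 0, 0, 0, 1], [0, 0, 0, 0, 0, 0, 1]])

```text
t: 11.55
position: [0.4668, -0.0278, 0.19]
orientation: [-3.141, 0.0, -2.746]
wrist_force: [-1.4, -0.3, -0.2]
finger_gap: 0.0195
grip_force: 60.0
```

```bash
python3 -c "
from h import *
to([.4657,-.0257,.19],3.537);print(observe()['moment'])"
```

```text
t 11.55 pos [ 0.4668 -0.0278  0.19  ] rpy [-3.1414e+00  2.0000e-04 -2.7464e+00] F [-1.41 -0.33 -0.21] gap 0.0195 grip 60.0
shares [0.0006 0.0059 0.    ]
turn [-0.0003  0.0005 -0.0004]
[-0.04558431  0.22488144 -0.07260334]
```

Seated: TCP z is 0.190 and the plate carries the weight. I open the fingers slightly so one finger can pull the handle without clamping it.

>>> apply_moves(deltas=[[0, 0, 0, 0, 0, 0, 0.4], [0, 0, 0, 0, 0, 0, 0.34], [0, 0, 0, 0, 0, 0, 0.34], [0, 0, 0, 0, 0, 0, 0.34], [0, 0, 0, 0, 0, 0, 0.34]])

```text
t: 12.05
position: [0.4669, -0.0278, 0.1899]
orientation: [-3.142, 0.0, -2.746]
wrist_force: [-0.2, -0.1, 0.0]
finger_gap: 0.0284
grip_force: 0.0
```

```bash
python3 -c "
from m import *
to(None);print(observe()['moment'])
t=save('top','t6');print(head_top(t[:,:,::-1],.035))
save('scene','s6')
a=cv2.imread('pics/t6.png')[180:250,270:355];b=cv2.imread('pics/s6.png')[160:230,215:300]
cv2.imwrite('pics/c6.png',cv2.resize(np.vstack([a,b]),None,fx=4.2,fy=4.2,interpolation=2))"
```

```text
t 12.05 pos [ 0.4669 -0.0278  0.1899] rpy [-3.1415e+00  2.0000e-04 -2.7463e+00] F [-0.19 -0.09  0.05] gap 0.0284 grip 0.0
[-0.00523406  0.00305383  0.01782388]
(array([0.56343729, 0.01171678, 0.035     ]), array([0.384, 0.374, 0.381, 0.377]), (209.821044921875, 152.54896545410156))
```

View pics/c6.png

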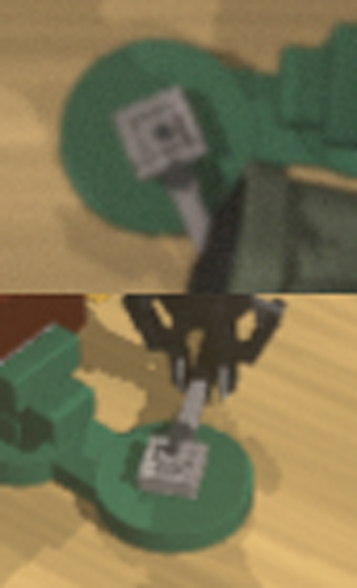

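The ring lies flat on the plate with the nut inside it, at about (308,212) in top. Starting the clockwise pull in small arcs about the nut.

>>> apply_moves(deltas=[[0, 0, 0.06, 0, 0.0086, 0, 0.34], [0, 0, 0.06, 0, 0.0086, 0, 0.34], [0, 0, 0.06, 0, 0.0086, 0, 0.34], [0, 0, 0.06, 0, 0.0086, 0, 0.34], [0, 0, 0, 0, 0, 0, 0.34]])

```text
t: 12.65
position: [0.462, -0.0146, 0.1899]
orientation: [-3.142, -0.0, -2.866]
wrist_force: [-0.2, -0.1, 0.8]
finger_gap: 0.0284
grip_force: 0.0
```

```bash
cat >> h.py <<'E'
def push(C=(.572,.0161)):
    o=observe();M=R.from_euler('xyz',o['orientation']).as_matrix();p=o['position'];d=np.array(C)-p[:2]
    yaw=o['orientation'][2]%(2*np.pi)-np.pi
    print("t",round(o['t'],2),"pos",p.round(4),"toolyaw",round(yaw,3),"bearing",round(float(np.arctan2(d[1],d[0])),3),"r",round(float(np.hypot(*d)),4),"Ftool",(M.T@o['wrist_force']).round(2),"Mz",round(o['moment'][2],3),"gap",round(o['finger_gap'],4))
E
python3 -c "
from h import *
push()"
```

```text
t 12.65 pos [ 0.462  -0.0146  0.1899] toolyaw 0.276 bearing 0.273 r 0.1142 Ftool [ 0.22 -0.08 -0.84] Mz 0.003 gap 0.0284
```

>>> apply_moves(deltas=[[0, 0, 0.06, 0, 0.0086, 0, 0.34], [0, 0, 0.06, 0, 0.0086, 0, 0.34], [0, 0, 0, 0, 0, 0, 0.34]])

```text
t: 12.95
position: [0.4603, -0.0081, 0.1899]
orientation: [-3.142, 0.0, -2.925]
wrist_force: [1.5, 0.6, 0.2]
finger_gap: 0.0283
grip_force: 0.0
```

>>> apply_moves(deltas=[[0, 0, 0.06, 0, 0.0086, 0, 0.34], [0, 0, 0.06, 0, 0.0086, 0, 0.34], [0, 0, 0, 0, 0, 0, 0.34]])

```text
t: 13.25
position: [0.4591, -0.0016, 0.1899]
orientation: [-3.141, 0.0, -2.985]
wrist_force: [0.9, -1.4, -0.4]
finger_gap: 0.0282
grip_force: 0.7
```

```bash
python3 -c "
from h import *
push()"
```

```text
t 13.25 pos [ 0.4591 -0.0016  0.1899] toolyaw 0.156 bearing 0.156 r 0.1142 Ftool [-0.62 -1.55  0.43] Mz 0.06 gap 0.0282
```

>>> apply_moves(deltas=[[0, 0, 0.06, 0, 0.0086, 0, 0.34], [0, 0, 0, 0, 0, 0, 0.34]])

```text
t: 13.45
position: [0.4587, 0.0017, 0.1899]
orientation: [-3.141, 0.0, -3.015]
wrist_force: [0.4, -1.8, -0.0]
finger_gap: 0.0283
grip_force: 0.9
```

>>> apply_moves(deltas=[[0, 0, 0.06, 0, 0.0086, 0, 0.34], [0, 0, 0, 0, 0, 0, 0.34]])

```text
t: 13.65
position: [0.4582, 0.0052, 0.1899]
orientation: [-3.141, 0.0, -3.045]
wrist_force: [0.2, -2.3, -0.0]
finger_gap: 0.0283
grip_force: 1.0
```

>>> apply_moves(deltas=[[0, 0, 0.06, 0, 0.0086, 0, 0.34], [0, 0, 0, 0, 0, 0, 0.34]])

```text
t: 13.85
position: [0.4579, 0.0086, 0.1899]
orientation: [-3.141, 0.001, -3.075]
wrist_force: [0.8, -1.9, -0.9]
finger_gap: 0.0281
grip_force: 1.0
```

```bash
python3 -c "
from h import *
push()"
```

```text
t 13.85 pos [0.4579 0.0086 0.1899] toolyaw 0.067 bearing 0.065 r 0.1143 Ftool [-0.65 -1.95  0.9 ] Mz 0.06 gap 0.0281
```

```bash
python3 -c "
from m import *
t=save('top','t7');print(head_top(t[:,:,::-1],.035))
save('scene','s7')
a=cv2.imread('pics/t7.png')[180:250,270:355];b=cv2.imread('pics/s7.png')[160:230,215:300]
cv2.imwrite('pics/c7.png',cv2.resize(np.vstack([a,b]),None,fx=4.2,fy=4.2,interpolation=2))"
```

```text
(array([0.56555282, 0.01439826, 0.035     ]), array([0.112, 0.101, 0.11 , 0.105]), (189.4127655029297, 153.4537811279297))
```

View pics/c7.png

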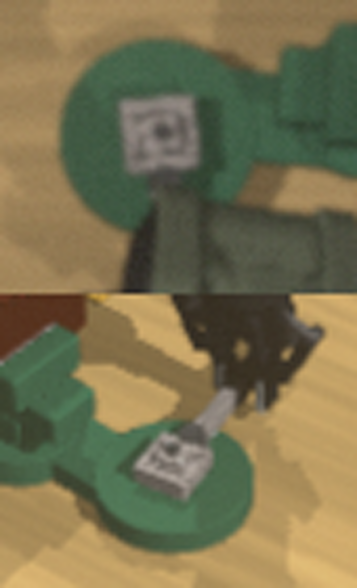

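Ring flat, head yaw 0.107 and handle about 0.10, so the wrench is straight and the nut is turning. Continuing.

>>> apply_moves(deltas=[[0, 0, 0.06, 0, 0.0086, 0, 0.34], [0, 0, 0, 0, 0, 0, 0.34]])

```text
t: 14.15
position: [0.4577, 0.0121, 0.19]
orientation: [-3.141, 0.001, -3.105]
wrist_force: [1.5, -2.3, -1.2]
finger_gap: 0.0279
grip_force: 1.1
```

>>> apply_moves(deltas=[[0, 0, 0.06, 0, 0.0086, 0, 0.34], [0, 0, 0, 0, 0, 0, 0.34]])

```text
t: 14.35
position: [0.4576, 0.0156, 0.19]
orientation: [-3.141, 0.001, -3.135]
wrist_force: [2.0, -2.7, -0.8]
finger_gap: 0.0283
grip_force: 1.2
```

>>> apply_moves(deltas=[[0, 0, 0.06, 0, 0.0086, 0, 0.34], [0, 0, 0, 0, 0, 0, 0.34]])

```text
t: 14.55
position: [0.4576, 0.019, 0.19]
orientation: [-3.141, 0.001, 3.118]
wrist_force: [1.5, -3.3, -0.6]
finger_gap: 0.0284
grip_force: 1.3
```

```bash
python3 -c "
from m import *
push();t=save('top','t8');print(head_top(t[:,:,::-1],.035))"
```

```text
t 14.55 pos [0.4576 0.019  0.19  ] toolyaw -0.023 bearing -0.025 r 0.1145 Ftool [-1.61 -3.29  0.59] Mz 0.062 gap 0.0284
(array([0.56573395, 0.01507216, 0.035     ]), array([-0.007, -0.001, -0.011, -0.002]), (151.99996948242188, 183.99996948242188))
```

>>> apply_moves(deltas=[[0, 0, 0.06, 0, 0.0086, 0, 0.34], [0, 0, 0, 0, 0, 0, 0.34]])

```text
t: 14.8
position: [0.4576, 0.0224, 0.19]
orientation: [-3.141, 0.001, 3.088]
wrist_force: [2.7, -3.1, 0.2]
finger_gap: 0.0284
grip_force: 1.6
```

>>> apply_moves(deltas=[[0, 0, 0.06, 0, 0.0086, 0, 0.34], [0, 0, 0, 0, 0, 0, 0.34]])

```text
t: 15.0
position: [0.4578, 0.0258, 0.19]
orientation: [-3.141, 0.001, 3.058]
wrist_force: [1.8, -3.0, -0.7]
finger_gap: 0.0284
grip_force: 1.7
```

>>> apply_moves(deltas=[[0, 0, 0.06, 0, 0.0086, 0, 0.34], [0, 0, 0, 0, 0, 0, 0.34]])

```text
t: 15.2
position: [0.4581, 0.0292, 0.19]
orientation: [-3.141, 0.001, 3.028]
wrist_force: [2.0, -3.3, 0.5]
finger_gap: 0.028
grip_force: 1.8
```

```bash
python3 -c "
from m import *
push();t=save('top','t9');print(head_top(t[:,:,::-1],.035))"
```

```text
t 15.2 pos [0.4581 0.0292 0.19  ] toolyaw -0.113 bearing -0.115 r 0.1147 Ftool [-2.35 -3.01 -0.45] Mz 0.099 gap 0.028
(array([0.56683485, 0.01555156, 0.035     ]), array([-0.096, -0.09 , -0.1  , -0.091]), (153.48370361328125, 178.76181030273438))
```

>>> apply_moves(deltas=[[0, 0, 0.06, -0.0015, 0.0086, 0, 0.34], [0, 0, 0, 0, 0, 0, 0.34]])

```text
t: 15.45
position: [0.4586, 0.0325, 0.1899]
orientation: [-3.14, -0.0, 2.998]
wrist_force: [1.9, -5.2, 0.9]
finger_gap: 0.028
grip_force: 2.3
```

>>> apply_moves(deltas=[[0, 0, 0.06, -0.001, 0.0086, 0, 0.34], [0, 0, 0, 0, 0, 0, 0.34]])

```text
t: 15.65
position: [0.4593, 0.0357, 0.1898]
orientation: [-3.14, -0.001, 2.968]
wrist_force: [0.5, -5.0, 1.7]
finger_gap: 0.0278
grip_force: 2.6
```

>>> apply_moves(deltas=[[0, 0, 0.06, -0.0005, 0.0086, 0, 0.34], [0, 0, 0, 0, 0, 0, 0.34]])

```text
t: 15.85
position: [0.46, 0.039, 0.1898]
orientation: [-3.14, -0.001, 2.938]
wrist_force: [0.8, -6.2, 2.1]
finger_gap: 0.028
grip_force: 2.7
```

```bash
python3 -c "
from m import *
push();t=save('top','t10');print(head_top(t[:,:,::-1],.035))"
```

```text
t 15.85 pos [0.46   0.039  0.1898] toolyaw -0.204 bearing -0.202 r 0.1143 Ftool [-2.09 -5.95 -2.13] Mz 0.131 gap 0.028
(array([0.56760856, 0.01609957, 0.035     ]), array([-0.172, -0.167, -0.176, -0.168]), (151.90467834472656, 175.90692138671875))
```

>>> apply_moves(deltas=[[0, 0, 0.06, -0.001, 0.0086, 0, 0.34], [0, 0, 0, 0, 0, 0, 0.34]])

```text
t: 16.1
position: [0.4608, 0.0422, 0.1898]
orientation: [-3.139, -0.002, 2.908]
wrist_force: [-0.1, -5.9, 3.9]
finger_gap: 0.0281
grip_force: 3.1
```

>>> apply_moves(deltas=[[0, 0, 0.06, -0.001, 0.0086, 0, 0.34], [0, 0, 0, 0, 0, 0, 0.34]])

```text
t: 16.3
position: [0.4617, 0.0454, 0.1897]
orientation: [-3.138, -0.002, 2.878]
wrist_force: [-0.9, -7.1, 3.9]
finger_gap: 0.0285
grip_force: 3.4
```

```bash
python3 -c "
from m import *
push();t=save('top','t11');print(head_top(t[:,:,::-1],.035))"
```

```text
t 16.3 pos [0.4617 0.0454 0.1897] toolyaw -0.264 bearing -0.26 r 0.1141 Ftool [-0.93 -7.09 -3.83] Mz 0.097 gap 0.0285
(array([0.56628069, 0.01660675, 0.035     ]), array([-0.22 , -0.217, -0.224, -0.217]), (152.48199462890625, 184.218994140625))
```

>>> apply_moves(deltas=[[0, 0, 0.06, -0.0005, 0.0086, -0.001, 0.34], [0, 0, 0, 0, 0, 0, 0.34]])

```text
t: 16.55
position: [0.4628, 0.0489, 0.1899]
orientation: [-3.14, -0.002, 2.848]
wrist_force: [0.3, -4.3, 1.1]
finger_gap: 0.0283
grip_force: 2.5
```

>>> apply_moves(deltas=[[0, 0, 0.06, -0.0005, 0.0086, -0.001, 0.34], [0, 0, 0, 0, 0, 0, 0.34]])

```text
t: 16.75
position: [0.4639, 0.0522, 0.1901]
orientation: [-3.139, -0.003, 2.818]
wrist_force: [-0.3, -5.4, -2.7]
finger_gap: 0.0285
grip_force: 2.6
```

```bash
python3 -c "
from m import *
push();t=save('top','t12');print(head_top(t[:,:,::-1],.035))"
```

```text
t 16.75 pos [0.4639 0.0522 0.1901] toolyaw -0.324 bearing -0.322 r 0.114 Ftool [-1.45 -5.2   2.72] Mz 0.078 gap 0.0285
(array([0.56435753, 0.01750588, 0.035     ]), array([-0.275, -0.273, -0.279, -0.272]), (153.13340759277344, 199.2175750732422))
```

>>> apply_moves(deltas=[[0, 0, 0.06, -0.0005, 0.0086, 0.0007, 0.34], [0, 0, 0, 0, 0, 0, 0.34]])

```text
t: 17.0
position: [0.465, 0.0552, 0.1898]
orientation: [-3.138, -0.003, 2.788]
wrist_force: [-0.3, -6.9, 0.3]
finger_gap: 0.0283
grip_force: 3.1
```

```bash
python3 -c "
from m import *
push();t=save('top','t13');print(head_top(t[:,:,::-1],.035))"
```

```text
t 17.0 pos [0.465  0.0552 0.1898] toolyaw -0.354 bearing -0.35 r 0.1139 Ftool [-2.14 -6.59 -0.3 ] Mz 0.089 gap 0.0283
(array([0.56450227, 0.01739886, 0.035     ]), array([-0.241, -0.238, -0.245, -0.237]), (153.61941528320312, 199.36196899414062))
```

```bash
cat >> m.py <<'E'
def edge_yaw(t,yaw0,C=(.572,.0161),z=.040):
    """yaw from the ring's front, left and right outer edges: subpixel sampling across each edge in world plane"""
    lab=(t[...,2].astype(float)-t[...,1])  # R-G: grey ~0, green negative (BGR in)
    lab=cv2.GaussianBlur(lab,(0,0),.7)
    out=[]
    yaw=yaw0
    for it in range(3):
        res=[]
        for side in (0,1,2):      # front(+x), left(+y), right(-y)
            n=[(1,0),(0,1),(0,-1)][side]; tg=[(0,1),(1,0),(1,0)][side]
            pts=[]
            for s in np.linspace(-.015,.015,13):
                rr=np.arange(.012,.036,.0004)
                L=np.array([[n[0]*r+tg[0]*s,n[1]*r+tg[1]*s] for r in rr])
                c,S=np.cos(yaw),np.sin(yaw); W=np.c_[L@np.array([[c,S],[-S,c]])+C,np.full(len(rr),z)]
                uv=proj("top",W).astype(np.float32)
                v=cv2.remap(lab.astype(np.float32),uv[:,:1],uv[:,1:],cv2.INTER_CUBIC).ravel()
                w=(rr>.018)&(rr<.032); g=-np.gradient(v)
                g=np.where(w&(g>0),g,0)
                if g.sum()>0: i=np.argmax(g); k=slice(max(i-6,0),i+7); pts.append((s,(g[k]*rr[k]).sum()/g[k].sum()))
            p=np.array(pts); b=np.polyfit(p[:,0],p[:,1],1)
            r=p[:,1]-np.polyval(b,p[:,0]); ok=abs(r)<2*r.std()+1e-6; b=np.polyfit(p[ok,0],p[ok,1],1)
            a=[-b[0],b[0],-b[0]][side]; res.append((a,b[1],r.std()))
        yaw0=yaw; best=[yaw+x[0] for x in res]; yaw=float(np.median(best))
    return np.round(best,3),np.round([x[1]*1e3 for x in res],1)
E
python3 - <<'E'
from m import *
for n,y in ((6,.39),(7,.1),(8,0),(9,-.09),(10,-.17),(11,-.22),(12,-.27),(13,-.28)):
    print(n,edge_yaw(cv2.imread(f"pics/t{n}.png"),y))
E
```

```text
6 (array([0.416, 0.422, 0.416]), array([25.3, 25. , 25. ]))
7 (array([0.116, 0.101, 0.09 ]), array([24.7, 25. , 24.7]))
8 (array([-0.012,  0.084, -0.001]), array([24.7, 25.3, 25.2]))
9 (array([-0.113, -0.126, -0.097]), array([24.5, 25.2, 24.7]))
10 (array([-0.18 , -0.159, -0.146]), array([25.1, 25. , 24.3]))
11 (array([-0.23 , -0.205, -0.283]), array([25.1, 24.7, 24.7]))
12 (array([-0.306, -0.31 , -0.319]), array([25.4, 24.9, 24.6]))
13 (array([-0.31 , -0.33 , -0.312]), array([25.8, 24.7, 24.5]))
```

>>> apply_moves(deltas=[[0, 0, 0.05, -0.0005, 0.0076, 0, 0.34], [0, 0, 0, 0, 0, 0, 0.34]])

```text
t: 17.25
position: [0.4661, 0.0579, 0.1898]
orientation: [-3.138, -0.003, 2.763]
wrist_force: [-0.5, -6.5, 1.6]
finger_gap: 0.0281
grip_force: 3.2
```

```bash
cat > chk.py <<'E'
import sys
from m import *
push();o=observe();t=save('top',sys.argv[1])[:,:,::-1]
e=edge_yaw(t,float(sys.argv[2]));print(e)
h=float(np.median(e[0]));C=np.array([.572,.0161]);pin=C-.03*np.array([np.cos(h),np.sin(h)])
ps=o['orientation'][2]%(2*np.pi);g=o['position'][:2]-(o['finger_gap']/2-.010)*np.array([np.sin(ps),-np.cos(ps)])
d=pin-g;ha=np.arctan2(d[1],d[0]);print("head",round(h,3),"handle",round(float(ha),3),"kink",round(float(h-ha),3))
E
python3 chk.py t14 -.33
```

```text
t 17.25 pos [0.4661 0.0579 0.1898] toolyaw -0.379 bearing -0.376 r 0.1139 Ftool [-1.94 -6.26 -1.57] Mz 0.109 gap 0.0281
(array([-0.308, -0.349, -0.345]), array([25.7, 24.6, 24.3]))
head -0.345 handle -0.339 kink -0.006
```

>>> apply_moves(deltas=[[0, 0, 0.05, -0.0005, 0.0076, 0, 0.34], [0, 0, 0, 0, 0, 0, 0.34]])

```text
t: 17.5
position: [0.4673, 0.0606, 0.1898]
orientation: [-3.138, -0.003, 2.738]
wrist_force: [-1.0, -6.5, 1.9]
finger_gap: 0.0287
grip_force: 3.4
```

```bash
python3 chk.py t15 -.35
```

```text
t 17.5 pos [0.4673 0.0606 0.1898] toolyaw -0.404 bearing -0.402 r 0.1138 Ftool [-1.65 -6.41 -1.83] Mz 0.118 gap 0.0287
(array([-0.335, -0.384, -0.387]), array([26.1, 24.4, 24.5]))
head -0.384 handle -0.356 kink -0.028
```

>>> apply_moves(deltas=[[0, 0, 0.05, -0.0005, 0.0076, 0, 0.34], [0, 0, 0, 0, 0, 0, 0.34]])

```text
t: 17.75
position: [0.4685, 0.0633, 0.1898]
orientation: [-3.137, -0.003, 2.713]
wrist_force: [-2.7, -5.7, 1.7]
finger_gap: 0.0283
grip_force: 3.6
```

```bash
python3 chk.py t16 -.38
```

```text
t 17.75 pos [0.4685 0.0633 0.1898] toolyaw -0.429 bearing -0.428 r 0.1138 Ftool [ 0.12 -6.31 -1.68] Mz 0.089 gap 0.0283
(array([-0.344, -0.391, -0.404]), array([25.9, 24.6, 24.3]))
head -0.391 handle -0.391 kink 0.0
```

>>> apply_moves(deltas=[[0, 0, 0.05, -0.0005, 0.0076, 0, 0.34], [0, 0, 0, 0, 0, 0, 0.34]])

```text
t: 18.0
position: [0.4698, 0.066, 0.1898]
orientation: [-3.137, -0.004, 2.688]
wrist_force: [-3.1, -6.2, 2.0]
finger_gap: 0.0281
grip_force: 3.5
```

```bash
python3 chk.py t17 -.4
```

```text
t 18.0 pos [0.4698 0.066  0.1898] toolyaw -0.454 bearing -0.454 r 0.1138 Ftool [ 0.07 -6.94 -1.95] Mz 0.063 gap 0.0281
(array([-0.364, -0.362, -0.435]), array([25.7, 24.9, 24.3]))
head -0.364 handle -0.438 kink 0.074
```

>>> apply_moves(deltas=[[0, 0, 0.05, -0.0005, 0.0076, 0, 0.34], [0, 0, 0, 0, 0, 0, 0.34]])

```text
t: 18.25
position: [0.4711, 0.0688, 0.1897]
orientation: [-3.138, -0.004, 2.663]
wrist_force: [-2.4, -5.0, 2.7]
finger_gap: 0.0284
grip_force: 3.2
```

```bash
python3 chk.py t18 -.4
```

```text
t 18.25 pos [0.4711 0.0688 0.1897] toolyaw -0.479 bearing -0.481 r 0.1138 Ftool [-0.21 -5.56 -2.71] Mz 0.047 gap 0.0284
(array([-0.343, -0.404, -0.457]), array([26.2, 24.7, 24.1]))
head -0.404 handle -0.459 kink 0.055
```

Force has peaked and is falling (grip 3.6→3.2) while the head stalls, so the hinge is breaking over. Now small steps about the pin.

>>> apply_moves(deltas=[[0, 0, 0.07, 0, 0.0075, 0, 0.34], [0, 0, 0, 0, 0, 0, 0.34]])

```text
t: 18.5
position: [0.4727, 0.0715, 0.1898]
orientation: [-3.138, -0.004, 2.628]
wrist_force: [-2.6, -5.7, 2.4]
finger_gap: 0.0281
grip_force: 2.8
```

```bash
python3 chk.py t19 -.38
```

```text
t 18.5 pos [0.4727 0.0715 0.1898] toolyaw -0.514 bearing -0.509 r 0.1137 Ftool [-0.52 -6.26 -2.42] Mz 0.056 gap 0.0281
(array([-0.351, -0.402, -0.425]), array([25.9, 24.7, 24. ]))
head -0.402 handle -0.499 kink 0.097
```

>>> apply_moves(deltas=[[0, 0, 0.07, 0, 0.0075, 0, 0.34], [0, 0, 0, 0, 0, 0, 0.34]])

```text
t: 18.75
position: [0.4743, 0.0743, 0.1898]
orientation: [-3.139, -0.004, 2.593]
wrist_force: [-1.6, -4.2, 2.9]
finger_gap: 0.0281
grip_force: 2.6
```

```bash
python3 chk.py t20 -.38
```

```text
t 18.75 pos [0.4743 0.0743 0.1898] toolyaw -0.549 bearing -0.537 r 0.1137 Ftool [-0.81 -4.43 -2.92] Mz 0.03 gap 0.0281
(array([-0.325, -0.391, -0.209]), array([25.7, 24.8, 25.6]))
head -0.325 handle -0.564 kink 0.239
```

>>> apply_moves(deltas=[[0, 0, 0.07, 0, 0.0075, 0, 0.34], [0, 0, 0, 0, 0, 0, 0.34]])

```text
t: 19.0
position: [0.4761, 0.0769, 0.1898]
orientation: [-3.139, -0.003, 2.558]
wrist_force: [-2.9, -3.6, 1.7]
finger_gap: 0.0284
grip_force: 2.4
```

```bash
python3 chk.py t21 -.38; python3 - <<'E'
# kink from shaft direction in scene: none viewed; report dark pin centre and mid-shaft grey in top instead
from m import *
for n in (6,13,16,18,21):
    t=cv2.imread(f"pics/t{n}.png"); x,y,w,h=292,192,34,40
    u=up(t,x,y,w,h).astype(int); m=gray(t,x,y,w,h)
    h_=edge_yaw(t,{6:.41,13:-.31,16:-.38,18:-.38,21:-.38}[n])[0]
    # shaft centroid on arcs at 40..60 mm from C
    C=np.array([.572,.0161]); out=[]
    for r in (.045,.05,.055,.06,.065):
        a=np.linspace(-.75,.75,200)+ (np.median(h_)); W=np.c_[C[0]-r*np.cos(a),C[1]-r*np.sin(a),np.full(200,.042)]
        q=((proj("top",W)-[x,y]+.5)*8-.5).round().astype(int); ok=(q>=0).all(1)&(q[:,0]<w*8)&(q[:,1]<h*8)
        s=np.zeros(200,bool); s[ok]=m[q[ok,1],q[ok,0]]; out.append((round(float(a[s].mean()),3) if s.any() else None,int(s.sum())))
    print(n,h_,out)
E
```

```text
t 19.0 pos [0.4761 0.0769 0.1898] toolyaw -0.583 bearing -0.566 r 0.1135 Ftool [ 0.47 -4.58 -1.67] Mz -0.035 gap 0.0284
(array([-0.328, -0.39 , -0.232]), array([25.9, 24.8, 25.8]))
head -0.328 handle -0.599 kink 0.271
6 [0.416 0.426 0.413] [(0.416, 60), (0.401, 50), (0.401, 46), (0.491, 16), (None, 0)]
13 [-0.325 -0.356 -0.319] [(-0.118, 145), (-0.182, 162), (-0.291, 135), (-0.634, 52), (-0.664, 22)]
16 [-0.344 -0.391 -0.404] [(-0.225, 156), (-0.27, 168), (-0.368, 133), (-0.632, 52), (-0.662, 22)]
18 [-0.369 -0.387 -0.43 ] [(-0.285, 173), (-0.315, 181), (-0.361, 134), (-0.632, 51), (-0.666, 22)]
21 [-0.328 -0.39  -0.232] [(-0.328, 200), (-0.328, 200), (-0.322, 141), (-0.63, 52), (-0.667, 22)]
```

The head has stopped at about -0.36 while the handle is near -0.59. Force has fallen to about 2/3 of its peak and the finger has gone 15.6 mm past break, giving a kink of about 0.18-0.2. That is plainly broken over and clear of the 0.30 stop. Easing back.

>>> apply_moves(deltas=[[0, 0, -0.035, 0, -0.00375, 0, 0.34], [0, 0, -0.035, 0, -0.00375, 0, 0.34], [0, 0, -0.035, 0, -0.00375, 0, 0.34], [0, 0, -0.035, 0, -0.00375, 0, 0.34], [0, 0, -0.035, 0, -0.00375, 0, 0.34], [0, 0, -0.035, 0, -0.00375, 0, 0.34], [0, 0, 0, 0, 0, 0, 0.34]])

```text
t: 19.75
position: [0.4714, 0.0691, 0.1898]
orientation: [-3.14, -0.003, 2.663]
wrist_force: [-4.9, -3.5, 0.7]
finger_gap: 0.0282
grip_force: 2.9
```

>>> apply_moves(deltas=[[0, 0, -0.03, 0.0003, -0.0038, 0, 0.34], [0, 0, -0.03, 0.0003, -0.0038, 0, 0.34], [0, 0, -0.03, 0.0003, -0.0038, 0, 0.34], [0, 0, -0.03, 0.0003, -0.0038, 0, 0.34], [0, 0, 0, 0, 0, 0, 0.34]])

```text
t: 20.25
position: [0.4685, 0.0635, 0.1898]
orientation: [-3.138, -0.002, 2.723]
wrist_force: [-5.8, -5.9, -0.1]
finger_gap: 0.0283
grip_force: 3.7
```

```bash
python3 chk.py t22 -.36
```

```text
t 20.25 pos [0.4685 0.0635 0.1898] toolyaw -0.419 bearing -0.429 r 0.1138 Ftool [ 2.87 -7.72  0.15] Mz 0.074 gap 0.0283
(array([-0.372, -0.367, -0.393]), array([25.8, 24.5, 24.2]))
head -0.372 handle -0.4 kink 0.028
```

Spring force follows the handle back, and the kink is now about 0-0.03. A little further until the finger unloads.

>>> apply_moves(deltas=[[0, 0, -0.03, 0, -0.0038, 0, 0.34], [0, 0, -0.03, 0, -0.0038, 0, 0.34], [0, 0, 0, 0, 0, 0, 0.34]])

```text
t: 20.6
position: [0.4691, 0.0613, 0.1905]
orientation: [3.14, 0.001, 2.753]
wrist_force: [-0.3, -1.4, -0.7]
finger_gap: 0.028
grip_force: 0.9
```

>>> apply_moves(deltas=[[0, 0, -0.03, 0, -0.0038, 0, 0.34], [0, 0, -0.03, 0, -0.0038, 0, 0.34], [0, 0, 0, 0, 0, 0, 0.34]])

```text
t: 20.9
position: [0.4681, 0.0585, 0.1906]
orientation: [3.141, 0.001, 2.782]
wrist_force: [-0.5, -0.1, 0.1]
finger_gap: 0.0282
grip_force: 0.0
```

```bash
python3 chk.py t23 -.36
```

```text
t 20.9 pos [0.4681 0.0585 0.1906] toolyaw -0.359 bearing -0.388 r 0.1122 Ftool [ 0.44 -0.28 -0.14] Mz -0.03 gap 0.0282
(array([-0.35 , -0.374, -0.405]), array([25.9, 24.7, 24.6]))
head -0.374 handle -0.343 kink -0.031
```

>>> apply_moves(deltas=[[0, 0, 0, 0, 0, 0, 0.1], [0, 0, 0, 0, 0, 0, -0.1], [0, 0, 0, 0, 0, 0, -0.3], [0, 0, 0, 0, 0, 0, -0.3], [0, 0, 0, 0, 0, -0.02, -0.3], [0, 0, 0, 0, 0, -0.04, -0.3], [0, 0, 0, 0, 0, -0.08, -0.3], [0, 0, 0, 0, 0, -0.1, -0.3], [0, 0, 0, 0, 0, -0.1, -0.3], [0, 0, 0, 0, 0, -0.1, -0.3]])

```text
t: 21.95
position: [0.4672, 0.0585, 0.3686]
orientation: [3.141, 0.0, 2.782]
wrist_force: [0.1, -1.0, -0.7]
finger_gap: 0.0555
grip_force: 0.0
```

>>> apply_moves(deltas=[[0, 0, 0, 0.1, 0, 0, -0.3], [0, 0, 0, 0.1, 0.05, 0, -0.3], [0, 0, 0, 0, 0.1, 0, -0.3], [0, 0, 0, 0, 0.1, 0, -0.3], [0, 0, 0, 0, 0.1, 0, -0.3], [0, 0, 0, 0, 0.1, 0, -0.3], [0, 0, 0, 0, 0.1, 0, -0.3], [0, 0, 0, 0, 0, 0, -0.3]])

```text
t: 22.75
position: [0.4713, 0.2961, 0.3667]
orientation: [3.139, 0.001, 2.786]
wrist_force: [0.6, -0.0, 0.0]
finger_gap: 0.0553
grip_force: 0.0
```

```bash
python3 - <<'E'
from m import *
to(None)
t=save('top','t24')[:,:,::-1]; save('scene','s24')
print(edge_yaw(t,-.36))
x,y,w,h=285,230,60,60
u=up(t,x,y,w,h).astype(int); m=u.sum(2)<150
k=cv2.connectedComponentsWithStats(m.astype(np.uint8));print([(s[4],((c+.5)/8+[x,y]-.5).round(1)) for s,c in zip(k[2],k[3]) if s[4]>1000])
# handle expected: yaw -.36
C=np.array([.572,.0161])
for r in (.09,.195):print(proj("top",[[C[0]-r*np.cos(.365),C[1]+r*np.sin(.365),.042]]))
E
```

```text
t 22.75 pos [0.4713 0.2961 0.3667] rpy [3.1389e+00 1.2000e-03 2.7860e+00] F [ 0.58 -0.02  0.03] gap 0.0553 grip 0.0
(array([-0.346, -0.385, -0.385]), array([26. , 25. , 24.1]))
[(np.int32(221451), array([315.5, 259.6])), (np.int32(8949), array([289.8, 256.5]))]
[[296.07228655 242.56621624]]
[[282.25967603 279.43845956]]
```

```bash
python3 - <<'E'
from m import *
t=cv2.imread('pics/t24.png'); x,y,w,h=268,230,45,60
u=up(t,x,y,w,h).astype(int); m=u.sum(2)<150
c,r,a=rect(m,(21*8,30*8)); q=unup(r,x,y); P=plane("top",q,.042);print(r,a)
ce=P.mean(0);L=[P[1]-P[0],P[2]-P[1]];L=max(L,key=np.linalg.norm);print("len",np.linalg.norm(L),"axis",np.arctan(L[1]/L[0]))
C=np.array([.572,.0161]);d=C-ce[:2];print("bearing",np.arctan2(d[1],d[0]),"r",np.hypot(*d))
s=cv2.imread('pics/s24.png');e=proj("scene",[[ce[0],ce[1],.035]])[0];print("expected handle centre, scene",e)
x,y=(e-30).astype(int);u=up(s,x,y,60,60).astype(int);m=u.sum(2)<150
c,r,a=rect(m,(240,240));ps=(c+.5)/8-.5+[x,y];print("seen",ps,r,a)
# height of handle centre from two rays
o1,d1=ray("top",[(q.mean(0))]);o2,d2=ray("scene",[ps]);A=np.c_[d1[0],-d2[0]];k=np.linalg.lstsq(A,o2-o1,rcond=None)[0];print(o1+k[0]*d1[0],o2+k[1]*d2[0])
E
```

```text
((159.8285369873047, 249.46829223632812), (51.01531219482422, 281.5929260253906), 23.00887107849121) 11045
len 0.09389159529880828 axis -0.407383204239601
bearing -0.39499930824533364 r 0.14350351601509193
expected handle centre, scene [291.04333334 183.97654211]
seen [288.4225 183.285 ] ((223.0, 245.5), (5.0, 10.0), 90.0) 50
[0.43940055 0.0712103  0.03718079] [0.44399535 0.06331368 0.03744174]
```

```bash
python3 - <<'E'
from m import *
s=cv2.imread('pics/s24.png');x,y,w,h=265,150,60,60
u=up(s,x,y,w,h).astype(int)
for th in (190,230,270):
    m=u.sum(2)<th; k=cv2.connectedComponentsWithStats(m.astype(np.uint8))
    for i in range(1,k[0]):
        if k[2][i,4]>1500:
            r=cv2.minAreaRect(cv2.findContours((k[1]==i).astype(np.uint8),0,1)[0][0]);print(th,k[2][i,4],unup(r,x,y).round(1).tolist())
C=np.array([.572,.0161]);a=.39
for z in (.026,.044):
    print(z,[proj("scene",[[C[0]-r*np.cos(a)+n*np.sin(a),C[1]+r*np.sin(a)+n*np.cos(a),z]])[0].round(1).tolist() for r,n in((.09,-.01),(.09,.01),(.195,-.01),(.195,.01))])
E
```

```text
190 8927 [[277.4, 187.2], [301.3, 175.4], [304.1, 181.1], [280.2, 192.9]]
230 10237 [[276.9, 187.1], [301.2, 174.9], [304.4, 181.3], [280.1, 193.4]]
270 11400 [[276.4, 186.8], [301.1, 174.3], [304.7, 181.4], [280.0, 193.9]]
0.026 [[276.4, 189.9], [279.7, 193.2], [301.2, 178.7], [304.5, 181.9]]
0.044 [[276.5, 186.1], [279.8, 189.4], [301.4, 174.9], [304.8, 178.1]]
```

In the scene view, both ends of the handle match the flat, straight, seated prediction to within about 1 px. Handing in.

```bash
python3 -c "
from bench import job_done
print(job_done())"
```

```text
the job is handed in; nothing more can be done
None
```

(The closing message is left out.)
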